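Re-mix a dropper bottle on the touch mixer

TASK

Take the dropper bottle from the left end hole of the sloping rack by its cap with a light grip, stand it upright in the mixer's rubber cup and press gently, with no more than about 15 N, until the cup is all the way down; keep it down for about two seconds. Then lower the bottle softly back, fully home, into the same hole before you let go. It is glass: do not squeeze, ram or drop it, and leave the other things where they are.

Things in the scene. Friction and masses are not known exactly. Their poses are not given: they have to be found in the camera images.
- bottle: Dropper bottle to be mixed, 79 mm tall, about 50 g, in the rack's left end hole (as the robot sees it). Glass body 29 mm across up to 26 mm, shoulder to 35 mm, neck 16 mm across, ribbed screw cap 18.6 mm across from 46 to 62 mm, nozzle 10 mm across above. Origin: centre of its base, z up to the nozzle. Grip the cap with 20 to 30 N; over about 45 N on a finger harms it.
- rack_bed: Sloping part of a fixed white three-hole rack, 182 mm wide, 86 mm high. z: the holes' axis, leaning 27 degrees from vertical to the rack's front (robot's side); y: along the row to the left hole. Origin: on the floor plate under the middle (empty) hole, 46 mm above the worktop. Holes 33 mm across, 56 mm apart, in a plate whose top is 25 mm above the floor plate.
- left_hole (a point): Centre of the floor under the left end hole of the rack: where the bottle's base belongs. In the hole the bottle leans on the hole's lower edge, so its base may be a few mm off this point and its axis up to 0.2 rad off the hole's.
- mixer: Small touch mixer, white round housing 122 mm across, control pod at its front (-x), black rubber cup on top (rim 108 mm above the worktop). It stands on soft rubber feet, held to the worktop: the housing sinks a few mm when pressed, so the depth to press to is not known beforehand. Origin: centre of its underside, z up.
- cup_floor (a point): Centre of the floor of the mixer's black rubber cup, at rest 97 mm above the worktop; moves with the cup. The recess is 42 mm in diameter and 11 mm deep.
- mixer_cup (a joint): How far the sprung rubber cup is pressed down into the housing, in m: 0 up, 0.006 all the way down (counts from 0.0054). It starts to yield at about 4 N and is all the way down at about 7 N; beyond that only the rubber feet give, about 0.25 mm per N.
- other_bottle: A second dropper bottle of the same size in the right end hole of the rack; leave it. Origin: centre of its base, z up the bottle.
- sample_cup: Capped sample cup, 55 mm in diameter, 58 mm tall, standing to the right near the front; leave it. Origin: centre of its base.
- petri_dish: Flat round petri dish, 91 mm in diameter, 9 mm tall, lying in front of the work, a little left of the middle; leave it. Origin: centre of its underside.

How it is judged:
By the outcome, as a careful person would: the job done as asked, in the order asked, and still so for the second after the job is handed in, with the robot touching nothing.
It also fails if it takes over 69 s, if anything falls off the work surface, if the arm or the gripper's body presses on something with over 40 N, if the wrist force passes 120 N, or if a joint passes its speed limit or range.

ROBOT

A 6-joint arm with a two-finger parallel gripper is mounted at the origin on a cart in front of the work surface, level with it; the furniture and walls round the work are solid. World frame = base frame: x ahead of the robot, y to its left, z up, the work surface at z = 0. Lengths are in mm, angles in rad, forces in N, time in s.
With the tool pointing down it reaches from about 350 to 975 mm from the base axis. Payload 7.1 kg.
Tool frame: the origin (TCP) lies between the finger pads; the fingertips stand 17 mm ahead of it and the grasp point (between the pads) lies 2 mm behind it; z points along the fingers, y is the line along which they close (so a half turn about z gives the same grasp; the last joint's range is limited). The gripper opens to 88 mm and grips with 3 to 60 N. Pads are 20 mm wide; open, the fingers measure 115 mm over their backs; the gripper's body (75 mm by 178 mm) begins 61 mm behind the grasp point.
Start: joints at [1.327, 0.423, 1.63, -0, 1.089, -0.019], TCP at [139.288, 609.265, 239.675] pointing down, gripper open.
Joint ranges: [-3, 3], [-0.9, 2.11], [0.09, 2.58], [-1.31, 4.45], [0.11, 2.69], [-2.54, 2.54]. Speed limits (rad/s): [2.39, 2.39, 3.01, 3.14, 3.14, 3.14].

INTERFACE

Orientations are given as a rotation vector (axis times angle).
In Python, from workcell import ctrl gives the robot as it stands.
- The arm moves only by the shell command python3 jog.py FILE [OPENING], which reads ROWS from the file FILE. ROWS is a JSON list of rows, 1 to 5 of them, each an object with the fields xyz (a list: dx, dy, dz in mm), turn_vec (a list: a rotation vector rx, ry, rz in rad); a field left out counts as zero; each row shifts and turns the commanded pose from where the row before left it, along the tool's axes as they then stand; what a row does not reach is not made up. A row lasts 1/12 s, in which the tool goes at most 41.7 mm and 0.125 rad, less where a joint would pass 70% of its speed; a pose out of reach is approached as far as the arm can. OPENING is the finger opening in mm, set as the command begins (- or left out keeps the last). The fingers move at their own pace and stop on an object; the grip force is fixed at half the most. Time passes only in rows, so rows that do not move let the fingers close. It prints the time, the measured TCP pose, the force, the opening and the grip force at its end. Input that does not fit is refused with a message, and nothing moves.
- ctrl.get_obs(): the state, without advancing time (a new reading comes with each control period).
- ctrl.get_image(name): name is "scene" or "top"; returns a dict with "img" (420x560x3 uint8, red, green, blue), "fx", "fy", "cx", "cy" (pixels), "k1" (the pictures are not rectified: a ray, as slopes to the right and down, at radius r is drawn at 1 + k1 r^2 times it, then the intrinsics apply), "R" (3x3) and "t" (3): a world point X has camera coordinates R X + t. Camera axes: x right, y down, z forward; pixel columns grow to the right and rows downward; lengths in mm; the calibration is good to about 2 mm. A picture is of the moment at which its call begins. There is no depth.
- ctrl.close_job(): hands the job in; it is judged then, once.
The state is a dict: "t": time; "qpos": joint angles; "qvel": joint speeds; "joint_torque": joint torques, N m; "ee_pos": TCP position; "orientation": TCP orientation; "ft_force": force on the tool from outside, world axes, zero at the start; "moment": the same for the moment, N m; "width": finger opening in mm; "grasp_force": force on a finger pad.
Only numpy, scipy, OpenCV 4.12 (cv2) and the standard library are available. Lean on these libraries where they do the work, as an engineer would, in place of code of your own. Each camera call takes 0.05 s, during which the arm holds its last target. There are 200 camera calls.

## Working session

There is one attempt and no reset: what is moved stays moved. The work goes in short steps, Python scripts to look and compute and a shell command to move; the robot and the scene stay as the last step left them, time stands still between calls to the robot, and variables do not carry over. Pictures are saved under pics/ and viewed, at most 10 in all, crops included, and the job is handed in when it is done.

```bash
ls; mkdir -p pics
python3 - <<'E'
from workcell import ctrl
import cv2
print(ctrl.get_obs())
for n in("scene","top"):
    d=ctrl.get_image(n); cv2.imwrite(f"pics/{n}0.png",d["img"][:,:,::-1]); print({k:v for k,v in d.items() if k!="img"})
E
```

```text
jog.py
pics
workcell.py
{'t': 0.0, 'qpos': array([ 1.32699443e+00,  4.23815481e-01,  1.63068067e+00, -1.76965111e-06,
        1.08858595e+00, -1.89883510e-02]), 'qvel': array([-0.00131223,  0.00060025,  0.00102165,  0.00015777, -0.00319177,
       -0.00166938]), 'joint_torque': array([ 1.70812273e-03, -5.44656837e+01, -2.73660421e+01,  6.44390308e-02,
        2.29587872e-02, -1.09427629e-04]), 'ee_pos': array([139.17011743, 608.77288494, 238.9211721 ]), 'orientation': array([-3.52369999e-01, -3.12157301e+00,  2.31963365e-03]), 'ft_force': array([-0.0847745 ,  0.53223586, -0.90292597]), 'moment': array([ 0.0410249 , -0.00934213,  0.01562668]), 'grasp_force': 0.0, 'width': 88.06113888733799}
{'fx': 464.3664644084681, 'fy': 464.3664644084681, 'cx': 287.8688059016746, 'cy': 209.71710691223143, 'k1': -0.00590482053777623, 'R': array([[-0.90013147, -0.43549187, -0.01049626],
       [-0.2953833 ,  0.62789196, -0.72006971],
       [ 0.32017502, -0.64505699, -0.69382234]]), 't': array([404.86294188, 324.43063469, 837.92761888])}
{'fx': 426.9182166045012, 'fy': 426.9182166045012, 'cx': 279.0518269714714, 'cy': 205.90889444142312, 'k1': -0.08710031837037739, 'R': array([[-1.00705349e-01, -9.94916281e-01,  1.62423875e-04],
       [-9.71892477e-01,  9.83399613e-02, -2.13902466e-01],
       [ 2.12799074e-01, -2.16989812e-02, -9.76855009e-01]]), 't': array([ -97.35168623,  561.08610555, 1119.89705293])}
```
View pics/scene0.png

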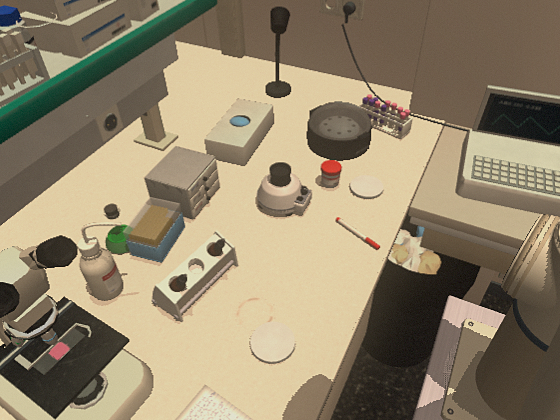

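View pics/top0.png

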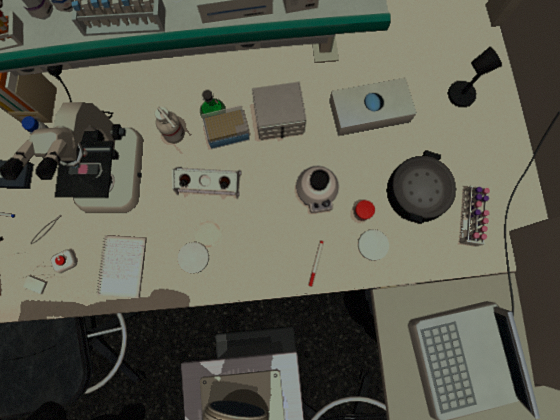

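The scene view shows the rack at about (195,277), with the left-hole bottle at (180,283), and the mixer cup at (281,173). In the top view the rack is at (206,182), the left bottle's cap at (185,180), and the mixer cup at (319,180). I'll zoom in on both.

Run:
```python
import cv2,numpy as np
s=cv2.imread("pics/scene0.png");t=cv2.imread("pics/top0.png")
def c(i,x,y,w,h,k): return cv2.resize(i[y:y+h,x:x+w],None,fx=k,fy=k,interpolation=cv2.INTER_CUBIC)
a=c(s,145,225,100,100,4);b=c(s,240,150,100,75,4)
A=c(t,165,155,80,50,5);B=c(t,285,155,80,50,5)
o=np.zeros((600,800,3),np.uint8)
o[:350,:400]=a[:350];o[:300,400:]=b
o[350:600,:400]=A;o[350:600,400:]=B
cv2.imwrite("pics/crop.png",o)
```

View pics/crop.png

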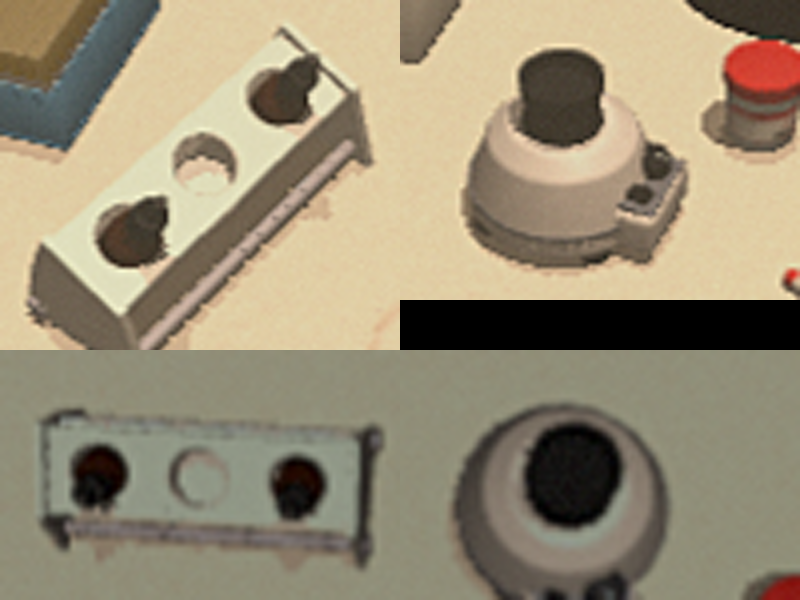

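The crop shows the left hole at about scene (178,284) / top (185,180), and the middle hole at scene (196,266) / top (205,180). The mixer cup rim centre is at about scene (280,167) / top (319,179). Next I measure these points and zoom further on the bottle.

```bash
cat > h.py <<'E'
import numpy as np,cv2
from workcell import ctrl
from scipy.spatial.transform import Rotation as Ro
def ray(d,u,v):
    K=np.array([[d["fx"],0,d["cx"]],[0,d["fy"],d["cy"]],[0,0,1]])
    p=cv2.undistortPoints(np.array([[[u,v]]],float),K,np.array([d["k1"],0,0,0,0]))[0,0]
    D=d["R"].T@np.array([p[0],p[1],1]); return -d["R"].T@d["t"],D/np.linalg.norm(D)
def plane(d,u,v,z):
    o,D=ray(d,u,v); return o+D*(z-o[2])/D[2]
def tri(d1,p1,d2,p2):
    (a,u),(b,v)=ray(d1,*p1),ray(d2,*p2)
    s=np.linalg.lstsq(np.c_[u,-v],b-a,rcond=None)[0]
    P,Q=a+s[0]*u,b+s[1]*v; return (P+Q)/2,np.linalg.norm(P-Q)
def proj(d,X):
    return cv2.projectPoints(np.array([X],float),cv2.Rodrigues(d["R"])[0],d["t"],np.array([[d["fx"],0,d["cx"]],[0,d["fy"],d["cy"]],[0,0,1]]),np.array([d["k1"],0,0,0,0]))[0][0,0]
E
python3 - <<'E'
from h import *
np.set_printoptions(precision=1,suppress=True)
S=ctrl.get_image("scene");T=ctrl.get_image("top")
f=lambda p:(145+(p[0]-1.5)/4,225+(p[1]-1.5)/4)
g=lambda p:(165+(p[0]-2)/5,155+(p[1]-352)/5)
print("mid hole",tri(S,f((205,163)),T,g((200,477))),plane(S,*f((205,163)),68.3),plane(T,*g((200,477)),68.3))
for n,p,q in(("left",(131,235),(99,475)),("right",(278,97),(299,488))):
    print(n,plane(S,*f(p),68.3),plane(T,*g(q),68.3))
# cup: dark blob
for n,d,roi in(("S",S,(260,155,45,40)),("T",T,(305,165,35,35))):
    x,y,w,h=roi; m=(d["img"][y:y+h,x:x+w].max(2)<85).astype(np.uint8)
    c=max(cv2.findContours(m,0,1)[0],key=cv2.contourArea); c=c+[x,y]
    print(n,cv2.boundingRect(c),cv2.contourArea(c),cv2.fitEllipse(c),c[:,0,:].min(0))
    e=cv2.fitEllipse(c)[0]; print(plane(d,*e,108))
s,t=S["img"][:,:,::-1],T["img"][:,:,::-1]
z=lambda i,x,y:cv2.resize(i[y:y+40,x:x+50],None,fx=8,fy=8,interpolation=cv2.INTER_CUBIC)
o=np.hstack([z(s,160,262),z(t,165,160)])
o2=np.hstack([z(s,200,227),z(t,205,160)])
o=np.vstack([o,o2[:280]]).astype(float)
cv2.imwrite("pics/b.png",np.clip(255*(o/255)**.6,0,255).astype(np.uint8))
E
```

```text
mid hole (array([640.7,  46. ,  67.2]), np.float64(2.0671226788605663)) [639.   46.5  68.3] [641.4  46.2  68.3]
left [646.5 101.4  68.3] [648.4 102.7  68.3]
right [629.1  -8.5  68.3] [629.4  -8.5  68.3]
S (270, 163, 21, 24) 382.5 ((279.9715270996094, 174.08328247070312), (20.941389083862305, 23.967390060424805), 2.3572933673858643) [270 163]
[ 591. -251.  108.]
T (310, 169, 20, 22) 309.5 ((319.0596618652344, 179.35391235351562), (18.707050323486328, 21.22824478149414), 17.2608585357666) [310 169]
[ 600.1 -266.8  108. ]
```

View pics/b.png

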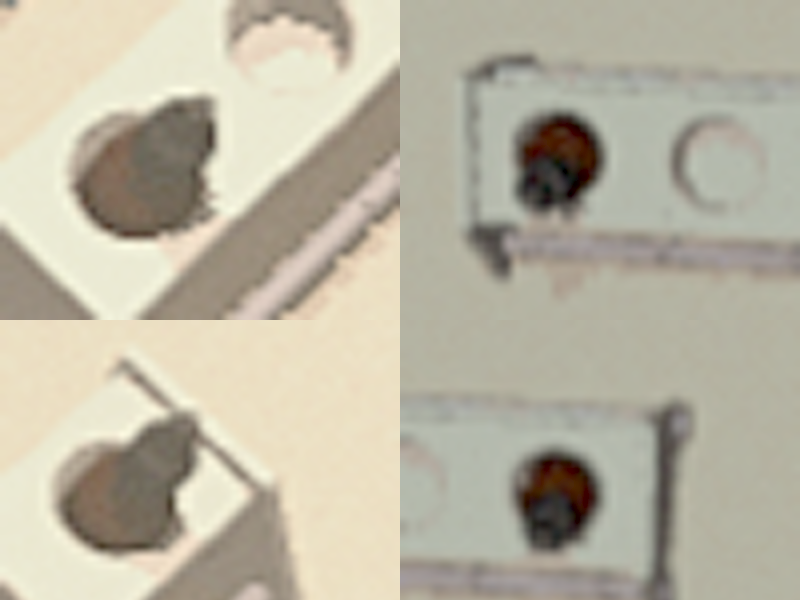

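The zoom shows the left bottle's nozzle tip at about scene (185,275.5) / top (182,184). It leans towards the robot and slightly left. Now I check the tip and cap against the predicted axis.

Run:
```python
from h import *
np.set_printoptions(precision=1,suppress=True)
S=ctrl.get_image("scene");T=ctrl.get_image("top")
# cup rim: top silhouette in scene; triangulate rim
print("cup tops:")
for z in(104,108): print(z,plane(T,319.06,179.0,z),[plane(S,280,v,z) for v in(167,168,169)])
def blob(d,roi):
    x,y,w,h=roi;i=d["img"][y:y+h,x:x+w].astype(int)
    m=((i.max(2)<105)&(i[:,:,0]-i[:,:,2]<22)).astype(np.uint8)
    ch=" .#"
    for r in range(h): print(y+r," ".join("%3d/%2d"%(i[r,c].max(),i[r,c,0]-i[r,c,2]) for c in range(w)))
    ys,xs=np.nonzero(m);print(xs.mean()+x,ys.mean()+y,m.sum())
blob(S,(170,273,19,20)); blob(T,(178,173,14,16))
L=np.array([658.7,100.2,46]);a=-0.162
xr=np.array([np.cos(a),np.sin(a),0])
for dl in(-.2,0,.2):
    t=np.radians(27)+dl; z=-np.sin(t)*xr+np.cos(t)*np.array([0,0,1])
    for s in(46,62,79): X=L+s*z;print(dl,s,X,proj(S,X),proj(T,X))
print(tri(S,(185.0,275.5),T,(182.,184.)))
```

```text
cup tops:
104 [ 602.2 -267.4  104. ] [array([ 605.3, -279.7,  104. ]), array([ 603.6, -276.2,  104. ]), array([ 601.9, -272.7,  104. ])]
108 [ 601.1 -266.9  108. ] [array([ 603. , -275.2,  108. ]), array([ 601.3, -271.8,  108. ]), array([ 599.6, -268.3,  108. ])]
273 224/41 223/35 223/34 223/35 225/35 223/37 224/37 223/37 223/36 229/38 234/38 238/40 241/38 245/39 226/42 204/36 225/40 229/38 225/37
274 224/35 223/34 223/35 225/36 227/37 229/36 227/34 229/35 234/37 242/36 206/37 132/27 114/26 122/26 105/24  99/26 141/30 211/39 227/36
275 224/36 225/36 229/35 233/36 231/40 222/43 219/47 231/44 213/41 155/30  91/20  66/16  57/17  72/22  82/22  78/21 126/27 211/40 229/39
276 226/37 234/34 227/44 171/36 139/31 143/36 145/38 155/41 125/30  74/18  58/21  65/20  67/17  72/19  84/23  76/20 122/24 212/39 231/38
277 231/39 185/37 150/34 133/38 137/37 136/37 112/37  93/30  66/18  69/18  64/18  64/17  69/18  62/18  73/19  63/17  64/19 197/34 232/37
278 171/34 118/30 138/36 148/39 131/38  98/39  83/36  66/21  62/17  76/21  71/17  66/21  68/18  67/18  64/17  61/18  46/18 197/36 234/38
279 131/32 141
[... 3471 characters left out ...]
11
188  63/ 7  92/13 127/23 128/28 126/31 126/26 129/27 128/31 129/30 140/29 141/22 142/22 143/22 143/20
183.79807692307693 180.58653846153845 104
-0.2 46 [646.5 102.2  90.3] [175.1 276.9] [182.9 178. ]
-0.2 62 [642.3 102.9 105.7] [175.3 273. ] [181.5 178. ]
-0.2 79 [637.8 103.6 122.1] [175.5 268.7] [179.9 177.9]
0 46 [638.1 103.6  87. ] [178.6 279.9] [182.8 181.4]
0 62 [630.9 104.7 101.2] [180.  277.1] [181.4 182.5]
0 79 [623.3 106.  116.4] [181.5 274. ] [179.8 183.8]
0.2 46 [630.5 104.8  82. ] [181.8 283.2] [182.9 184.5]
0.2 62 [620.6 106.4  94.5] [184.4 281.6] [181.5 186.9]
0.2 79 [610.2 108.1 107.9] [187.3 279.9] [180.  189.4]
(array([622.8, 101.1, 107.3]), np.float64(4.072102455334291))
```

Run:
```python
from h import *
np.set_printoptions(precision=1,suppress=True)
S=ctrl.get_image("scene");T=ctrl.get_image("top")
print("tip",tri(S,(185.3,277),T,(180.7,184)),"cap",tri(S,(180.9,281),T,(183,182)))
print("tip right",tri(S,(200+188/8,227+(430-320)/8),T,(205+148/8,160+(530-320)/8)))
o=ctrl.get_obs();print(o["ee_pos"],Ro.from_rotvec(o["orientation"]).as_matrix())
# check of hole pixel projection, 33mm circle in plate plane
a=-0.162;xr=np.array([np.cos(a),np.sin(a),0]);z=-np.sin(.471)*xr+np.cos(.471)*np.array([0,0,1]);yr=np.array([-np.sin(a),np.cos(a),0]);xp=np.cross(yr,z)
C=np.array([640.3,46.4,68.3])
for k in(1,0,-1):
  c=C+56*k*yr
  for v in(xp,-xp,yr,-yr): print(k,proj(S,c+16.5*v),proj(T,c+16.5*v))
```

```text
tip (array([621.8, 104.1, 107.3]), np.float64(6.961769577202308)) cap (array([635.3, 102.9,  84.9]), np.float64(3.22406045149798))
tip right (array([605., -10., 105.]), np.float64(5.449672044868533))
[139.3 609.2 239.6] [[-1.   0.2 -0. ]
 [ 0.2  1.  -0. ]
 [ 0.  -0.  -1. ]]
1 [170.2 277.4] [184.8 173.4]
1 [182.  288.6] [184.8 185. ]
1 [170.2 288.5] [178.9 178.9]
1 [181.9 277.6] [190.6 179.6]
0 [189.6 259.7] [204.6 174.6]
0 [201.1 270.6] [204.5 186.2]
0 [189.8 270.3] [198.7 180. ]
0 [200.8 260.1] [210.4 180.7]
-1 [207.8 243.2] [224.6 175.7]
-1 [218.9 253.7] [224.3 187.3]
-1 [208.2 253.2] [218.6 181.2]
-1 [218.4 243.7] [230.4 181.9]
```

```bash
cat >> h.py <<'E'
def Rt(yaw,lean,ly=0):   # tool frame: y along row, z down bottle axis leaning to robot
    yr=np.array([-np.sin(yaw),np.cos(yaw),0]);xr=np.array([np.cos(yaw),np.sin(yaw),0])
    z=np.sin(lean)*xr-np.cos(lean)*np.array([0,0,1]); return np.c_[np.cross(yr,z),yr,z]
def plan(P,R):
    o=ctrl.get_obs();R0=Ro.from_rotvec(o["orientation"])
    print("t",round(o["t"],2),"pos",o["ee_pos"].round(1),"rot(now frame)",(R0.inv()*Ro.from_matrix(R)).as_rotvec().round(3),
     "trans now-frame",(R0.inv().apply(np.array(P)-o["ee_pos"])).round(1),"trans target-frame",(R.T@(np.array(P)-o["ee_pos"])).round(1),
     "F",o["ft_force"].round(1),"w",round(o["width"],1),"g",round(o["grasp_force"],1),"M",o["moment"].round(2))
E
python3 - <<'E'
from h import *
np.set_printoptions(precision=2,suppress=True)
R=Rt(-.162,.53);G=np.array([632.5,103.3,92]);print(R)
plan(G-80*R[:,2],R)
T=ctrl.get_image("top");print(plane(T,100,140,200),plane(T,90,205,50))
E
```

```text
[[-0.85  0.16  0.5 ]
 [ 0.14  0.99 -0.08]
 [-0.51  0.   -0.86]]
t 0.4 pos [139.3 609.2 239.6] rot(now frame) [-0.02 -0.53 -0.06] trans now-frame [-553.2 -385.7   78.6] trans target-frame [-415.8 -419.7  334.6] F [-0.6  0.1 -0.7] w 87.9 g 0.0 M [ 0.01 -0.01 -0.01]
[736.44 289.12 200.  ] [607.5  380.81  50.  ]
```

```bash
echo '[{"xyz": [-15,-10,0]},{"xyz": [-28,-19,1]},{"xyz": [-30,-21,2]},{"xyz": [-30,-21,2]},{"xyz": [-30,-21,2]}]' > m.json && python3 jog.py m.json
echo '[{"xyz": [-30,-21,2]},{"xyz": [-30,-21,2]},{"xyz": [-30,-21,2]},{"xyz": [-30,-21,2]},{"xyz": [-30,-21,2]}]' > m.json && python3 jog.py m.json
echo '[{"xyz": [-30,-21,2]},{"xyz": [-30,-21,2]},{"xyz": [-30,-21,2]},{"xyz": [-30,-21,2]},{"xyz": [-15,-10,2]}]' > m.json && python3 jog.py m.json
echo '[{"turn_vec": [0,-0.11,-0.02]},{"turn_vec": [0,-0.11,-0.02]},{"turn_vec": [0,-0.11,-0.02]},{"turn_vec": [0,-0.10,0]},{"turn_vec": [-0.02,-0.10,0]}]' > m.json && python3 jog.py m.json
python3 - <<'E'
from h import *
R=Rt(-.162,.53);G=np.array([632.5,103.3,92]);plan(G-60*R[:,2],R)
E
```

```text
t: 0.87
ee_pos: [249.5, 487.9, 232.6]
orientation: [0.351, 3.122, -0.0]
ft_force: [0.9, 0.2, 0.1]
width: 87.7
grasp_force: 0.0
t: 1.28
ee_pos: [372.3, 351.8, 222.8]
orientation: [0.352, 3.121, 0.0]
ft_force: [-0.3, 0.7, -0.2]
width: 88.0
grasp_force: 0.0
t: 1.7
ee_pos: [484.0, 228.8, 212.8]
orientation: [0.356, 3.12, -0.001]
ft_force: [1.0, 0.7, 0.6]
width: 87.8
grasp_force: 0.0
t: 2.12
ee_pos: [481.9, 231.1, 213.1]
orientation: [0.212, 2.625, -0.051]
ft_force: [0.7, -0.8, 0.3]
width: 87.7
grasp_force: 0.0
t 2.12 pos [481.9 231.1 213.1] rot(now frame) [ 0.003 -0.021  0.   ] trans now-frame [ -87.5 -102.3  127.9] trans target-frame [ -84.8 -101.8  130. ] F [ 0.7 -0.8  0.3] w 87.7 g 0.0 M [-0.03  0.2  -0.01]
```

```bash
echo '[{"xyz": [-22,-25,20],"turn_vec": [0,-0.02,0]},{"xyz": [-22,-26,28]},{"xyz": [-22,-26,28]},{"xyz": [-20,-25,28]},{"xyz": [0,0,15]}]' > m.json && python3 jog.py m.json 56
echo '[{},{}]' > m.json && python3 jog.py m.json
python3 - <<'E'
from h import *
R=Rt(-.162,.53);G=np.array([632.5,103.3,92]);plan(G,R)
s,t=ctrl.get_image("scene"),ctrl.get_image("top")
z=lambda i,x,y,k,w,h:cv2.resize(i["img"][y:y+h,x:x+w,::-1],None,fx=k,fy=k,interpolation=cv2.INTER_CUBIC)
o=np.hstack([z(s,140,220,5,80,80),z(t,150,140,5,80,80)]).astype(float)
cv2.imwrite("pics/c.png",(255*(o/255)**.6).astype(np.uint8))
for q in(0,17): 
  P=ctrl.get_obs()["ee_pos"]+q*R[:,2]; print(q,5*(proj(s,P)-[140,220]),5*(proj(t,P)-[150,140])+[400,0])
E
```

```text
t: 2.53
ee_pos: [597.1, 108.3, 153.9]
orientation: [0.217, 2.607, -0.058]
ft_force: [-0.6, -1.0, 1.1]
width: 58.5
grasp_force: 0.0
t: 2.7
ee_pos: [593.8, 112.0, 153.1]
orientation: [0.213, 2.611, -0.057]
ft_force: [-0.3, 0.3, -0.6]
width: 55.9
grasp_force: 0.0
t 2.7 pos [593.8 112.  153.1] rot(now frame) [-0.    -0.007 -0.001] trans now-frame [-3.8 -2.3 72.7] trans target-frame [-3.3 -2.3 72.7] F [-0.3  0.3 -0.6] w 55.9 g 0.0 M [ 0.05  0.25 -0.01]
0 [244.78662273 247.52738608] [520.89574209 256.0064158 ]
17 [234.18653745 262.09440648] [529.46014297 247.03339293]
```

View pics/c.png

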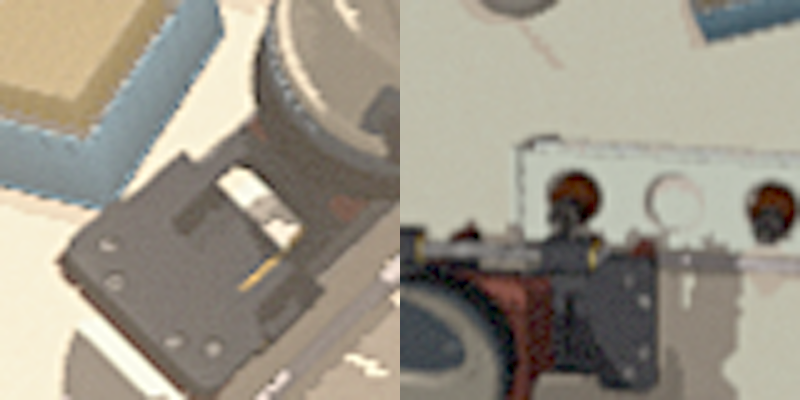

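The scene view is mostly hidden by the gripper. In the top view the bottle cap at about (567,208) lies on the extended tool axis, so I go in.

```bash
echo '[{"xyz": [-4,-2,14],"turn_vec": [0,-0.007,0]},{"xyz": [0,0,14]},{"xyz": [0,0,12]},{"xyz": [0,0,8]},{"xyz": [0,0,4]}]' > m.json && python3 jog.py m.json
echo '[{"xyz": [0,0,6]},{"xyz": [0,0,6]},{"xyz": [0,0,4]},{"xyz": [0,0,2]},{"xyz": [0,0,2]}]' > m.json && python3 jog.py m.json
python3 - <<'E'
from h import *
R=Rt(-.162,.53);G=np.array([632.5,103.3,92]);plan(G,R)
t=ctrl.get_image("top")
z=lambda i,x,y,k,w,h:cv2.resize(i["img"][y:y+h,x:x+w,::-1],None,fx=k,fy=k,interpolation=cv2.INTER_CUBIC)
o=z(t,160,150,10,60,50).astype(float)
cv2.imwrite("pics/d.png",(255*(o/255)**.6).astype(np.uint8))
o=ctrl.get_obs();Rn=Ro.from_rotvec(o["orientation"]).as_matrix()
for v in([0,0,0],[0,0,17],[0,28,17],[0,-28,17]):
  print(v,10*(proj(t,o["ee_pos"]+Rn@v)-[160,150]))
E
```

```text
t: 3.22
ee_pos: [623.3, 107.7, 111.1]
orientation: [0.208, 2.602, -0.055]
ft_force: [-0.0, 0.6, 0.0]
width: 56.0
grasp_force: 0.0
t: 3.63
ee_pos: [633.5, 105.4, 94.1]
orientation: [0.21, 2.602, -0.055]
ft_force: [-0.1, 0.3, 0.5]
width: 56.3
grasp_force: 0.0
t 3.63 pos [633.5 105.4  94.1] rot(now frame) [0.002 0.003 0.   ] trans now-frame [ 1.7 -2.3  1.5] trans target-frame [ 1.7 -2.3  1.5] F [-0.1  0.3  0.5] w 56.3 g 0.0 M [ 0.04  0.24 -0.04]
[0, 0, 0] [217.50349804 323.26733505]
[0, 0, 17] [232.55095815 307.4175975 ]
[0, 28, 17] [132.99305843 301.77776622]
[0, -28, 17] [332.4484948  313.09649966]
```

View pics/d.png

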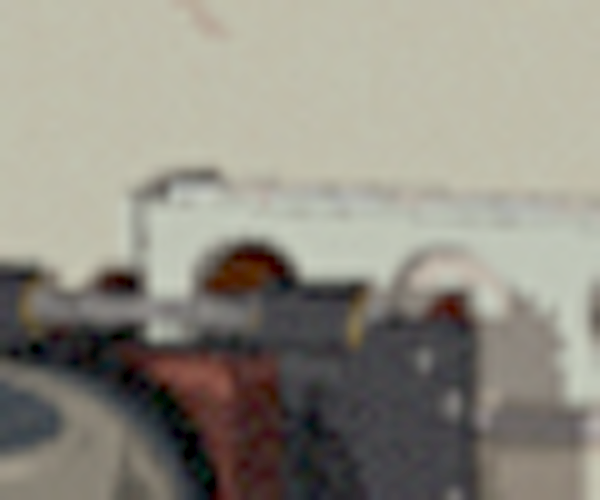

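The top view shows the fingers astride the bottle, whose body in the hole is at about (250,270). I close in two stages.

```bash
echo '[{"xyz": [1,-2,1]},{},{},{}]' > m.json && python3 jog.py m.json 24
echo '[{},{},{},{}]' > m.json && python3 jog.py m.json 14
```

```text
t: 4.02
ee_pos: [632.9, 102.9, 92.4]
orientation: [0.211, 2.602, -0.056]
ft_force: [0.2, 0.4, -0.8]
width: 33.0
grasp_force: 0.0
t: 4.35
ee_pos: [632.9, 103.0, 92.3]
orientation: [0.211, 2.602, -0.056]
ft_force: [0.1, 0.5, -0.4]
width: 17.8
grasp_force: 30.0
```

Run:
```python
from h import *
R=Rt(-.162,.53);G=np.array([632.5,103.3,92]);plan(G,R)
```

```text
t 4.35 pos [632.9 103.   92.3] rot(now frame) [ 0.001  0.002 -0.   ] trans now-frame [0.6 0.3 0. ] trans target-frame [0.6 0.3 0. ] F [ 0.1  0.5 -0.4] w 17.8 g 30.0 M [ 0.02  0.2  -0.02]
```

```bash
echo '[{"xyz": [0,0,-2]},{"xyz": [0,0,-4]},{"xyz": [0,0,-6]}]' > m.json && python3 jog.py m.json
echo '[{"xyz": [0,0,-8]},{"xyz": [0,0,-8]},{"xyz": [0,0,-10]},{"xyz": [0,0,-10]},{"xyz": [0,0,-8]}]' > m.json && python3 jog.py m.json
echo '[{"xyz": [0,0,-8]},{"xyz": [0,0,-10]},{"xyz": [0,0,-10]},{"xyz": [0,0,-5]},{}]' > m.json && python3 jog.py m.json
python3 - <<'E'
from h import *
# target above cup, upright tool, TCP height for clear base
R=Rt(-.162,0);plan([601,-267.5,200],R)
E
```

```text
t: 4.6
ee_pos: [626.8, 103.9, 102.6]
orientation: [0.211, 2.603, -0.056]
ft_force: [0.6, -1.4, -0.8]
width: 18.0
grasp_force: 30.0
t: 5.02
ee_pos: [604.3, 107.5, 141.2]
orientation: [0.211, 2.602, -0.056]
ft_force: [0.2, 0.3, -1.0]
width: 17.7
grasp_force: 30.0
t: 5.43
ee_pos: [588.2, 110.4, 170.1]
orientation: [0.211, 2.601, -0.055]
ft_force: [-0.1, -0.6, -0.3]
width: 17.5
grasp_force: 30.0
t 5.43 pos [588.2 110.4 170.1] rot(now frame) [0.002 0.533 0.   ] trans now-frame [ -78.7 -370.9   10.9] trans target-frame [ -73.6 -370.9  -29.9] F [-0.1 -0.6 -0.3] w 17.5 g 30.0 M [0.05 0.25 0.01]
```

```bash
echo '[{"xyz": [0,0,-15],"turn_vec": [0,0.1,0]},{"xyz": [0,0,-12],"turn_vec": [0,0.11,0]},{"xyz": [0,0,-8],"turn_vec": [0,0.11,0]},{"turn_vec": [0,0.11,0]},{"turn_vec": [0,0.1,0]}]' > m.json && python3 jog.py m.json
echo '[{"xyz": [-4,-16,-2]},{"xyz": [-7,-30,-2]},{"xyz": [-7,-34,0]},{"xyz": [-7,-34,0]},{"xyz": [-7,-34,0]}]' > m.json && python3 jog.py m.json
echo '[{"xyz": [-7,-34,0]},{"xyz": [-7,-34,0]},{"xyz": [-7,-34,0]},{"xyz": [-5,-34,0]},{"xyz": [0,-34,0]}]' > m.json && python3 jog.py m.json
echo '[{"xyz": [0,-20,0]},{"xyz": [0,-8,0]},{},{},{}]' > m.json && python3 jog.py m.json
python3 - <<'E'
from h import *
R=Rt(-.162,0);plan([601,-267.5,200],R)
s,t=ctrl.get_image("scene"),ctrl.get_image("top")
z=lambda i,x,y,k,w,h:cv2.resize(i["img"][y:y+h,x:x+w,::-1],None,fx=k,fy=k,interpolation=cv2.INTER_CUBIC)
o=ctrl.get_obs();Rn=Ro.from_rotvec(o["orientation"]).as_matrix()
c=proj(s,o["ee_pos"]).astype(int)-[33,20];d=proj(t,o["ee_pos"]).astype(int)-[33,33]
i=np.hstack([z(s,*c,6,66,90),z(t,*d,6,66,90)]).astype(float)
cv2.imwrite("pics/e.png",(255*(i/255)**.6).astype(np.uint8))
print(c,d)
for k in(0,29,55):
  P=o["ee_pos"]+k*Rn[:,2];print(k,6*(proj(s,P)-c),6*(proj(t,P)-d)+[396,0])
C=np.array([601,-267.5,108]);print(6*(proj(s,C)-c),6*(proj(t,C)-d)+[396,0])
E
```

```text
t: 5.85
ee_pos: [580.0, 107.0, 191.0]
orientation: [0.262, 3.038, -0.03]
ft_force: [1.5, -0.9, -0.9]
width: 17.8
grasp_force: 30.0
t: 6.27
ee_pos: [584.7, -46.3, 198.4]
orientation: [0.263, 3.036, -0.035]
ft_force: [0.6, 0.7, -0.1]
width: 17.8
grasp_force: 30.0
t: 6.68
ee_pos: [581.3, -218.7, 203.5]
orientation: [0.264, 3.035, -0.035]
ft_force: [0.5, -0.0, -0.3]
width: 17.9
grasp_force: 30.0
t: 7.1
ee_pos: [576.2, -242.9, 203.9]
orientation: [0.262, 3.036, -0.034]
ft_force: [-0.4, 0.3, -0.9]
width: 17.9
grasp_force: 30.0
t 7.1 pos [ 576.2 -242.9  203.9] rot(now frame) [-0.014  0.096 -0.01 ] trans now-frame [-28.1 -19.9   7. ] trans target-frame [-28.4 -20.3   3.9] F [-0.4  0.3 -0.9] w 17.9 g 30.0 M [0.01 0.06 0.01]
[250 124] [281 145]
0 [199.16038609 124.3281205 ] [594.44519103 202.72286491]
29 [195.18530681 183.36701332] [590.26819015 215.33598793]
55 [191.75586842 234.30536399] [586.7073833  226.08665612]
[175.94699346 270.21120649] [625.62792657 204.03908149]
```

View pics/e.png

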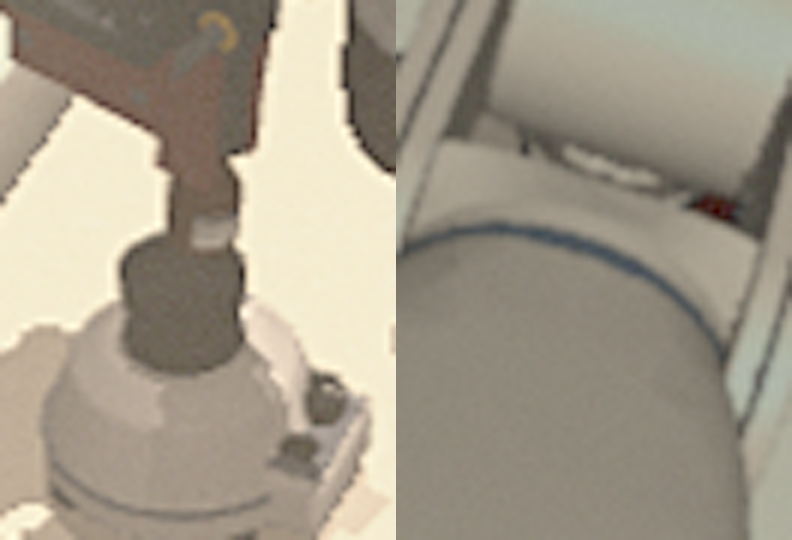

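The scene crop shows the bottle held upright below the gripper. Its body edges are at x≈168 and 240 (y 165–240), just above the cup. I straighten the tool to vertical and measure the bottle's tilt from its edges.

```bash
echo '[{"xyz": [-6,-6,-8],"turn_vec": [-0.014,0.096,-0.01]},{"xyz": [0,0,-5]},{},{}]' > m.json && python3 jog.py m.json
python3 - <<'E'
from h import *
R=Rt(-.162,0);plan([601,-267.5,200],R)
s=ctrl.get_image("scene");o=ctrl.get_obs();Rn=Ro.from_rotvec(o["orientation"]).as_matrix()
g=s["img"].astype(float).max(2)
m=[]
for v in range(int(proj(s,o["ee_pos"]+14*Rn[:,2])[1]),int(proj(s,o["ee_pos"]+60*Rn[:,2])[1])):
  # axis station at this row
  k=min(np.arange(0,70,.5),key=lambda k:abs(proj(s,o["ee_pos"]+k*Rn[:,2])[1]-v));a=proj(s,o["ee_pos"]+k*Rn[:,2])
  r=g[v];c=int(a[0]);th=150
  def edge(dr):
    j=c
    while r[j+dr]<th and abs(j-c)<30:j+=dr
    return j+dr*(th-r[j])/(r[j+dr]-r[j])
  l,rr=edge(-1),edge(1);print(v,k,a.round(1),round(l,2),round(rr,2),"mid-axis",round((l+rr)/2-a[0],2),"w",round(rr-l,1))
E
```

```text
t: 7.53
ee_pos: [580.8, -250.2, 218.0]
orientation: [0.255, 3.128, -0.002]
ft_force: [-0.2, 0.4, -0.4]
width: 18.0
grasp_force: 30.0
t 7.53 pos [ 580.8 -250.2  218. ] rot(now frame) [-0.001  0.003 -0.001] trans now-frame [-22.7 -13.8  18.1] trans target-frame [-22.8 -13.8  18. ] F [-0.2  0.4 -0.4] w 18.0 g 30.0 M [-0.03 -0.01  0.01]
142 12.0 [283.1 142. ] 275.38 289.88 mid-axis -0.52 w 14.5
143 15.0 [283.2 143. ] 275.57 287.82 mid-axis -1.47 w 12.3
144 17.5 [283.2 144. ] 275.5 288.06 mid-axis -1.41 w 12.6
145 20.5 [283.2 145. ] 276.86 288.9 mid-axis -0.33 w 12.0
146 23.0 [283.2 145.9] 278.27 290.02 mid-axis 0.92 w 11.7
147 26.0 [283.2 147. ] 278.28 290.29 mid-axis 1.04 w 12.0
148 28.5 [283.3 147.9] 277.93 290.46 mid-axis 0.93 w 12.5
149 31.5 [283.3 149. ] 277.81 290.49 mid-axis 0.86 w 12.7
150 34.5 [283.3 150.1] 277.83 290.46 mid-axis 0.84 w 12.6
151 37.0 [283.3 150.9] 277.83 290.42 mid-axis 0.8 w 12.6
152 40.0 [283.3 152. ] 277.84 290.35 mid-axis 0.75 w 12.5
153 43.0 [283.4 153. ] 277.84 290.35 mid-axis 0.73 w 12.5
154 45.5 [283.4 153.9] 277.82 290.35 mid-axis 0.7 w 12.5
155 48.5 [283.4 155. ] 278.19 290.18 mid-axis 0.78 w 12.0
156 51.5 [283.4 156. ] 278.21 289.65 mid-axis 0.5 w 11.4
157 54.5 [283.4 157.1] 278.45 289.55 mid-axis 0.55 w 11.1
```

```bash
echo '[{"xyz": [-9,-6,5]},{"xyz": [-10,-7,10]},{"xyz": [-4,-1,10]},{"xyz": [0,0,8]},{}]' > m.json && python3 jog.py m.json
echo '[{"xyz": [0,0,4]},{"xyz": [0,0,2]},{},{}]' > m.json && python3 jog.py m.json
python3 - <<'E'
from h import *
R=Rt(-.162,0);plan([601,-267.5,160],R)
s=ctrl.get_image("scene");i=cv2.resize(s["img"][110:210,230:340,::-1],None,fx=6,fy=6,interpolation=cv2.INTER_CUBIC).astype(float)
cv2.imwrite("pics/f.png",(255*(i/255)**.6).astype(np.uint8))
E
```

```text
t: 8.0
ee_pos: [599.2, -267.8, 182.0]
orientation: [-0.256, -3.128, -0.001]
ft_force: [-0.6, 0.7, -0.6]
width: 17.9
grasp_force: 30.0
t: 8.33
ee_pos: [600.7, -268.3, 179.1]
orientation: [0.256, 3.13, -0.001]
ft_force: [-1.0, 0.3, -0.7]
width: 17.9
grasp_force: 30.0
t 8.33 pos [ 600.7 -268.3  179.1] rot(now frame) [-0.001  0.001 -0.001] trans now-frame [-0.2  0.9 19.1] trans target-frame [-0.2  0.9 19.1] F [-1.   0.3 -0.7] w 17.9 g 30.0 M [-0.01 -0.   -0.03]
```

View pics/f.png

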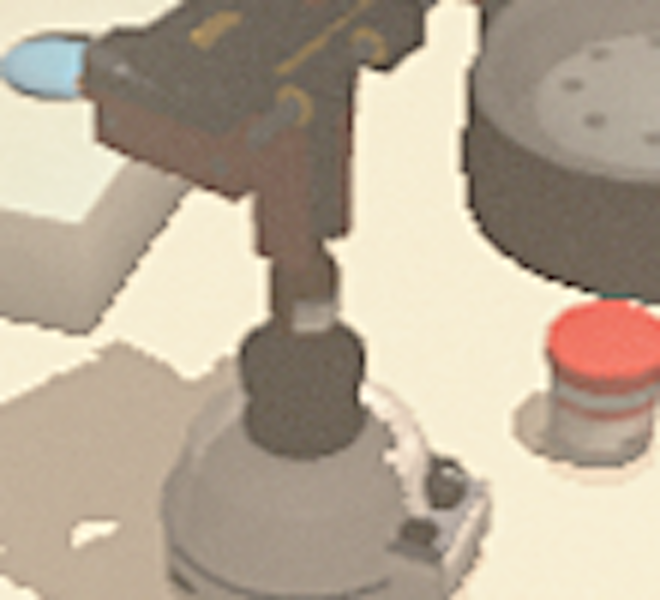

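The bottle (x 268–340, centre 304) is centred over the cup (242–366, centre 304). I go down slowly, watching the force.

```bash
echo '[{"xyz": [0,0.5,5]},{"xyz": [0,0,5]},{"xyz": [0,0,3]},{"xyz": [0,0,2]},{}]' > m.json && python3 jog.py m.json
echo '[{"xyz": [0,0,2]},{"xyz": [0,0,1]},{"xyz": [0,0,1]},{}]' > m.json && python3 jog.py m.json
echo '[{"xyz": [0,0,1]},{"xyz": [0,0,1]},{}]' > m.json && python3 jog.py m.json
```

```text
t: 8.8
ee_pos: [600.4, -267.8, 163.1]
orientation: [-0.256, -3.13, 0.001]
ft_force: [0.6, -0.4, 0.4]
width: 17.7
grasp_force: 30.0
t: 9.13
ee_pos: [600.7, -267.9, 159.7]
orientation: [0.256, 3.131, -0.001]
ft_force: [-0.3, -0.7, -0.1]
width: 17.7
grasp_force: 30.0
t: 9.38
ee_pos: [600.7, -267.9, 157.7]
orientation: [0.256, 3.131, -0.001]
ft_force: [0.1, -0.3, -1.3]
width: 17.7
grasp_force: 30.0
```

```bash
echo '[{"xyz": [0,0,1]},{"xyz": [0,0,1]},{}]' > m.json && python3 jog.py m.json
echo '[{"xyz": [0,0,1]},{"xyz": [0,0,1]},{}]' > m.json && python3 jog.py m.json
echo '[{"xyz": [0,0,1]},{"xyz": [0,0,1]},{}]' > m.json && python3 jog.py m.json
```

```text
t: 9.63
ee_pos: [600.7, -267.9, 155.7]
orientation: [0.256, 3.131, -0.001]
ft_force: [-1.1, 0.8, 0.2]
width: 17.7
grasp_force: 30.0
t: 9.88
ee_pos: [600.7, -267.9, 153.7]
orientation: [0.256, 3.131, -0.001]
ft_force: [-0.2, 0.2, 0.2]
width: 17.8
grasp_force: 30.0
t: 10.13
ee_pos: [600.7, -267.9, 151.7]
orientation: [0.256, 3.131, -0.001]
ft_force: [0.2, -0.8, -0.1]
width: 17.7
grasp_force: 30.0
```

```bash
echo '[{"xyz": [0,0,1]},{}]' > m.json && python3 jog.py m.json
echo '[{"xyz": [0,0,1]},{}]' > m.json && python3 jog.py m.json
echo '[{"xyz": [0,0,1]},{}]' > m.json && python3 jog.py m.json
```

```text
t: 10.3
ee_pos: [600.7, -267.9, 150.7]
orientation: [0.256, 3.131, -0.001]
ft_force: [-0.0, 0.6, -0.9]
width: 18.0
grasp_force: 30.0
t: 10.47
ee_pos: [600.8, -268.0, 150.0]
orientation: [0.256, 3.131, -0.001]
ft_force: [-0.0, 0.2, 1.6]
width: 17.7
grasp_force: 30.0
t: 10.63
ee_pos: [600.9, -268.0, 149.2]
orientation: [0.256, 3.13, -0.001]
ft_force: [-1.4, 0.2, 2.9]
width: 17.8
grasp_force: 30.0
```

Contact is at about TCP z 150.5. I continue down.

```bash
echo '[{"xyz": [0,0,1]},{"xyz": [0,0,1]},{}]' > m.json && python3 jog.py m.json
echo '[{"xyz": [0,0,1]},{"xyz": [0,0,1]},{}]' > m.json && python3 jog.py m.json
echo '[{"xyz": [0,0,1]},{}]' > m.json && python3 jog.py m.json
echo '[{"xyz": [0,0,1]},{}]' > m.json && python3 jog.py m.json
```

```text
t: 10.88
ee_pos: [600.8, -268.0, 147.0]
orientation: [0.256, 3.13, -0.001]
ft_force: [-0.6, 0.8, 4.9]
width: 17.2
grasp_force: 30.0
t: 11.13
ee_pos: [600.8, -268.0, 144.9]
orientation: [0.256, 3.131, -0.001]
ft_force: [-0.8, 0.7, 4.3]
width: 17.6
grasp_force: 30.0
t: 11.3
ee_pos: [600.9, -268.0, 144.0]
orientation: [0.256, 3.13, -0.001]
ft_force: [-1.9, 0.4, 5.2]
width: 17.7
grasp_force: 30.0
t: 11.47
ee_pos: [600.9, -268.0, 143.0]
orientation: [0.256, 3.13, -0.001]
ft_force: [-1.5, 0.3, 5.8]
width: 17.8
grasp_force: 30.0
```

```bash
echo '[{"xyz": [0,0,0.7]},{}]' > m.json && python3 jog.py m.json
echo '[{"xyz": [0,0,0.7]},{}]' > m.json && python3 jog.py m.json
echo '[{"xyz": [0,0,0.5]},{},{}]' > m.json && python3 jog.py m.json
```

```text
t: 11.63
ee_pos: [601.0, -268.0, 142.5]
orientation: [0.256, 3.13, -0.001]
ft_force: [-0.9, 1.6, 7.5]
width: 18.0
grasp_force: 30.0
t: 11.8
ee_pos: [601.1, -268.1, 142.1]
orientation: [0.256, 3.13, -0.002]
ft_force: [-1.7, 0.5, 8.0]
width: 17.7
grasp_force: 30.0
t: 12.05
ee_pos: [601.2, -268.1, 141.9]
orientation: [0.256, 3.13, -0.002]
ft_force: [-2.2, 0.6, 10.0]
width: 17.9
grasp_force: 30.0
```

```bash
Z='x'; echo '[{"xyz": [0,0,0.2]},{},{},{},{}]' > m.json && python3 jog.py m.json
echo '[{},{},{},{},{}]' > m.json && python3 jog.py m.json
echo '[{},{},{},{},{}]' > m.json && python3 jog.py m.json
echo '[{},{},{},{},{}]' > m.json && python3 jog.py m.json
echo '[{},{},{},{},{}]' > m.json && python3 jog.py m.json
echo '[{},{}]' > m.json && python3 jog.py m.json
```

```text
t: 12.47
ee_pos: [601.2, -268.1, 141.7]
orientation: [0.256, 3.13, -0.002]
ft_force: [-1.1, 1.0, 11.0]
width: 18.1
grasp_force: 30.0
t: 12.88
ee_pos: [601.2, -268.1, 141.8]
orientation: [0.256, 3.129, -0.002]
ft_force: [-2.6, 0.7, 9.6]
width: 17.9
grasp_force: 30.0
t: 13.3
ee_pos: [601.3, -268.1, 141.8]
orientation: [0.256, 3.129, -0.002]
ft_force: [-1.7, 0.8, 10.7]
width: 17.6
grasp_force: 30.0
t: 13.72
ee_pos: [601.2, -268.1, 141.8]
orientation: [0.256, 3.129, -0.002]
ft_force: [-2.4, 1.1, 9.6]
width: 17.8
grasp_force: 30.0
t: 14.13
ee_pos: [601.3, -268.2, 141.8]
orientation: [0.256, 3.129, -0.002]
ft_force: [-1.1, 0.7, 10.1]
width: 17.9
grasp_force: 30.0
t: 14.3
ee_pos: [601.2, -268.1, 141.8]
orientation: [0.256, 3.129, -0.002]
ft_force: [-1.4, 0.5, 10.0]
width: 17.7
grasp_force: 30.0
```

```bash
echo '[{"xyz": [0,0,-2]},{"xyz": [0,0,-2]},{"xyz": [0,0,-2]},{"xyz": [0,0,-1]},{}]' > m.json && python3 jog.py m.json
echo '[{"xyz": [0,0,-1]},{"xyz": [0,0,-1]},{}]' > m.json && python3 jog.py m.json
echo '[{"xyz": [0,0,-4]},{"xyz": [0,0,-8]},{"xyz": [0,0,-14]},{"xyz": [0,0,-16]},{"xyz": [0,0,-14]}]' > m.json && python3 jog.py m.json
python3 - <<'E'
from h import *
Rg=Ro.from_rotvec([.211,2.602,-.056]).as_matrix();P=np.array([632.9,103,92.3])-75*Rg[:,2];print(P);plan(P,Rg)
s=ctrl.get_image("scene");o=ctrl.get_obs();Rn=Ro.from_rotvec(o["orientation"]).as_matrix()
g=s["img"].astype(float).max(2);c0=proj(s,o["ee_pos"]+35*Rn[:,2])
for k in(28,34,40,45):
  a=proj(s,o["ee_pos"]+k*Rn[:,2]);r=g[int(round(a[1]))];L=[j for j in range(int(a[0])-15,int(a[0])+16) if r[j]<150];print(k,a.round(1),L[0],L[-1])
E
```

```text
t: 14.72
ee_pos: [600.9, -268.0, 148.0]
orientation: [0.256, 3.13, -0.002]
ft_force: [-1.7, -0.1, 3.5]
width: 17.6
grasp_force: 30.0
t: 14.97
ee_pos: [600.8, -268.0, 149.7]
orientation: [0.256, 3.131, -0.001]
ft_force: [-0.4, 0.6, 2.7]
width: 17.6
grasp_force: 30.0
t: 15.38
ee_pos: [601.0, -268.0, 207.6]
orientation: [0.256, 3.13, -0.002]
ft_force: [-0.5, -0.2, -0.4]
width: 18.1
grasp_force: 30.0
[595.33076094 109.05163073 156.9291733 ]
t 15.38 pos [ 601.  -268.   207.6] rot(now frame) [-0.002 -0.531 -0.001] trans now-frame [ 66.9 371.1  50.2] trans target-frame [ 83.  371.2  10.4] F [-0.5 -0.2 -0.4] w 18.1 g 30.0 M [-0.09 -0.04  0.05]
28 [278.2 143.4] 274 284
34 [278.3 145.5] 274 285
40 [278.3 147.6] 274 285
45 [278.4 149.3] 274 285
```

```bash
echo '[{"xyz": [3,16,0]},{"xyz": [6,30,0]},{"xyz": [6,34,0]},{"xyz": [6,34,0]},{"xyz": [6,34,0]}]' > m.json && python3 jog.py m.json
echo '[{"xyz": [6,34,0]},{"xyz": [6,34,0]},{"xyz": [6,34,0]},{"xyz": [6,34,0]},{"xyz": [6,34,0]}]' > m.json && python3 jog.py m.json
echo '[{"xyz": [6,34,0]},{"xyz": [4,18,0]},{"turn_vec": [0,-0.1,0]},{"turn_vec": [0,-0.11,0]},{"turn_vec": [0,-0.11,0]}]' > m.json && python3 jog.py m.json
echo '[{"turn_vec": [0,-0.11,0]},{"turn_vec": [0,-0.1,0]},{},{}]' > m.json && python3 jog.py m.json
python3 - <<'E'
from h import *
Rg=Ro.from_rotvec([.211,2.602,-.056]).as_matrix();P=np.array([632.9,103,92.3])-65*Rg[:,2];plan(P,Rg)
E
```

```text
t: 15.85
ee_pos: [597.2, -115.3, 205.3]
orientation: [-0.257, -3.131, 0.001]
ft_force: [0.6, 0.1, 1.2]
width: 17.5
grasp_force: 30.0
t: 16.27
ee_pos: [595.1, 57.5, 205.2]
orientation: [-0.256, -3.131, 0.001]
ft_force: [0.1, 1.4, -0.6]
width: 17.8
grasp_force: 30.0
t: 16.68
ee_pos: [594.4, 109.6, 205.7]
orientation: [0.227, 2.808, -0.036]
ft_force: [-0.1, -0.5, -0.8]
width: 17.8
grasp_force: 30.0
t: 17.02
ee_pos: [593.8, 107.3, 204.8]
orientation: [0.216, 2.631, -0.063]
ft_force: [0.1, 0.3, -0.7]
width: 17.4
grasp_force: 30.0
t 17.02 pos [593.8 107.3 204.8] rot(now frame) [-0.007 -0.029  0.   ] trans now-frame [21.7  2.3 52.6] trans target-frame [23.2  1.9 51.9] F [ 0.1  0.3 -0.7] w 17.4 g 30.0 M [0.03 0.26 0.02]
```

```bash
echo '[{"xyz": [8,1,14],"turn_vec": [-0.007,-0.029,0]},{"xyz": [8,1,18]},{"xyz": [7,0,15]},{"xyz": [0,0,5]},{}]' > m.json && python3 jog.py m.json
echo '[{},{}]' > m.json && python3 jog.py m.json
python3 - <<'E'
from h import *
Rg=Ro.from_rotvec([.211,2.602,-.056]).as_matrix();P=np.array([632.9,103,92.3])-35*Rg[:,2];plan(P,Rg)
E
```

```text
t: 17.43
ee_pos: [602.6, 107.1, 148.0]
orientation: [0.214, 2.6, -0.058]
ft_force: [-0.0, 0.2, -0.9]
width: 17.6
grasp_force: 30.0
t: 17.6
ee_pos: [602.8, 107.5, 150.0]
orientation: [0.214, 2.597, -0.056]
ft_force: [-0.2, -1.3, -0.5]
width: 17.3
grasp_force: 30.0
t 17.6 pos [602.8 107.5 150. ] rot(now frame) [-0.001  0.005 -0.002] trans now-frame [ 3.2  0.3 30.2] trans target-frame [ 3.   0.3 30.2] F [-0.2 -1.3 -0.5] w 17.3 g 30.0 M [ 0.05  0.27 -0.01]
```

```bash
echo '[{"xyz": [3,0.3,6],"turn_vec": [0,0.005,-0.002]},{"xyz": [0,0,8]},{"xyz": [0,0,8]},{"xyz": [0,0,5]},{}]' > m.json && python3 jog.py m.json
echo '[{"xyz": [0,0,3]},{"xyz": [0,0,2]},{},{}]' > m.json && python3 jog.py m.json
python3 - <<'E'
from h import *
Rg=Ro.from_rotvec([.211,2.602,-.056]).as_matrix();P=np.array([632.9,103,92.3]);plan(P,Rg)
s,t=ctrl.get_image("scene"),ctrl.get_image("top")
z=lambda i,x,y,k,w,h:cv2.resize(i["img"][y:y+h,x:x+w,::-1],None,fx=k,fy=k,interpolation=cv2.INTER_CUBIC)
i=np.hstack([z(s,155,245,8,50,60),z(t,160,150,8,50,60)]).astype(float)
cv2.imwrite("pics/g.png",(255*(i/255)**.6).astype(np.uint8))
E
```

```text
t: 18.02
ee_pos: [613.0, 105.9, 123.7]
orientation: [0.211, 2.604, -0.057]
ft_force: [-0.3, 0.4, -1.1]
width: 17.5
grasp_force: 30.0
t: 18.35
ee_pos: [615.3, 105.7, 119.9]
orientation: [0.211, 2.604, -0.057]
ft_force: [0.2, 0.2, -0.5]
width: 17.9
grasp_force: 30.0
t 18.35 pos [615.3 105.7 119.9] rot(now frame) [-0.001 -0.001  0.   ] trans now-frame [-1.4  0.2 32.9] trans target-frame [-1.3  0.2 32.9] F [ 0.2  0.2 -0.5] w 17.9 g 30.0 M [ 0.08  0.26 -0.02]
```

View pics/g.png

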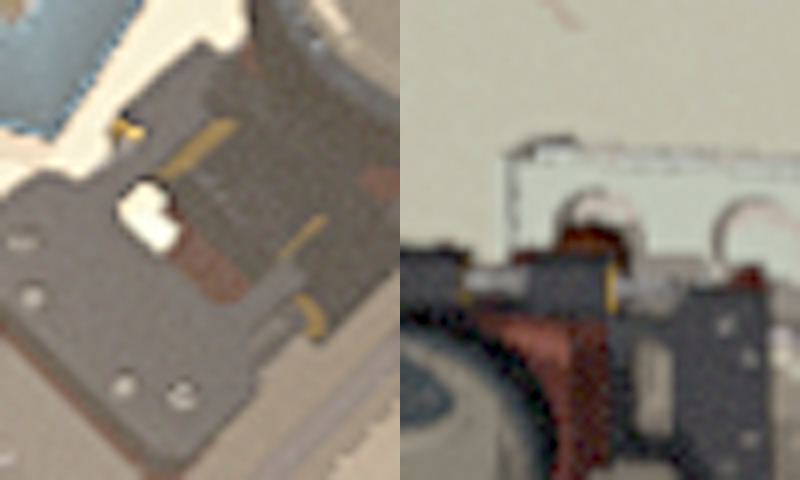

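In the top view the bottle base (x 555–630) lines up with the left hole (557–637). I lower it in small steps, watching the force.

```bash
echo '[{"xyz": [-1.3,0,3]},{"xyz": [0,0,3]},{"xyz": [0,0,1]},{}]' > m.json && python3 jog.py m.json
echo '[{"xyz": [0,0,2]},{"xyz": [0,0,2]},{}]' > m.json && python3 jog.py m.json
echo '[{"xyz": [0,0,2]},{"xyz": [0,0,2]},{}]' > m.json && python3 jog.py m.json
python3 - <<'E'
from h import *
Rg=Ro.from_rotvec([.211,2.602,-.056]).as_matrix();P=np.array([632.9,103,92.3]);plan(P,Rg)
E
```

```text
t: 18.78
ee_pos: [619.9, 104.8, 114.1]
orientation: [0.211, 2.604, -0.057]
ft_force: [-0.1, -0.3, -0.1]
width: 17.4
grasp_force: 30.0
t: 19.03
ee_pos: [622.0, 104.6, 110.8]
orientation: [0.211, 2.604, -0.057]
ft_force: [0.5, 0.4, 0.7]
width: 18.1
grasp_force: 30.0
t: 19.28
ee_pos: [624.1, 104.3, 107.4]
orientation: [0.211, 2.604, -0.057]
ft_force: [0.9, 0.2, -1.3]
width: 18.4
grasp_force: 30.0
t 19.28 pos [624.1 104.3 107.4] rot(now frame) [-0.001 -0.001  0.   ] trans now-frame [-0.   0.1 17.5] trans target-frame [ 0.   0.1 17.5] F [ 0.9  0.2 -1.3] w 18.4 g 30.0 M [0.05 0.07 0.  ]
```

```bash
echo '[{"xyz": [0,0,2]},{"xyz": [0,0,2]},{}]' > m.json && python3 jog.py m.json
echo '[{"xyz": [0,0,2]},{"xyz": [0,0,2]},{}]' > m.json && python3 jog.py m.json
echo '[{"xyz": [0,0,2]},{"xyz": [0,0,2]},{}]' > m.json && python3 jog.py m.json
python3 - <<'E'
from h import *
Rg=Ro.from_rotvec([.211,2.602,-.056]).as_matrix();P=np.array([632.9,103,92.3]);plan(P,Rg)
E
```

```text
t: 19.53
ee_pos: [626.1, 103.9, 103.9]
orientation: [0.211, 2.604, -0.057]
ft_force: [1.4, 0.9, -0.6]
width: 17.8
grasp_force: 30.0
t: 19.78
ee_pos: [628.0, 103.6, 100.4]
orientation: [0.211, 2.604, -0.057]
ft_force: [0.8, -0.2, -0.1]
width: 17.8
grasp_force: 30.0
t: 20.03
ee_pos: [630.0, 103.3, 96.9]
orientation: [0.211, 2.604, -0.057]
ft_force: [1.0, -0.6, -0.6]
width: 18.0
grasp_force: 30.0
t 20.03 pos [630.  103.3  96.9] rot(now frame) [-0.001 -0.002  0.001] trans now-frame [-0.2  0.2  5.5] trans target-frame [-0.2  0.2  5.5] F [ 1.  -0.6 -0.6] w 18.0 g 30.0 M [0.04 0.05 0.06]
```

```bash
echo '[{"xyz": [0,0,1.5]},{"xyz": [0,0,1.5]},{}]' > m.json && python3 jog.py m.json
echo '[{"xyz": [0,0,0.8]},{}]' > m.json && python3 jog.py m.json
echo '[{"xyz": [0,0,0.8]},{}]' > m.json && python3 jog.py m.json
echo '[{"xyz": [0,0,0.8]},{},{}]' > m.json && python3 jog.py m.json
```

```text
t: 20.28
ee_pos: [631.4, 103.0, 94.4]
orientation: [0.211, 2.604, -0.057]
ft_force: [0.4, -0.7, -0.8]
width: 17.6
grasp_force: 30.0
t: 20.45
ee_pos: [631.8, 103.0, 93.9]
orientation: [0.211, 2.604, -0.057]
ft_force: [0.9, 0.3, -0.2]
width: 17.8
grasp_force: 30.0
t: 20.62
ee_pos: [632.2, 102.9, 93.2]
orientation: [0.211, 2.604, -0.057]
ft_force: [0.7, 0.0, 0.5]
width: 17.8
grasp_force: 30.0
t: 20.87
ee_pos: [632.5, 102.8, 92.5]
orientation: [0.211, 2.604, -0.057]
ft_force: [1.4, -0.1, -0.7]
width: 17.8
grasp_force: 30.0
```

```bash
echo '[{"xyz": [0,0,0.5]},{}]' > m.json && python3 jog.py m.json
echo '[{"xyz": [0,0,0.5]},{}]' > m.json && python3 jog.py m.json
echo '[{"xyz": [0,0,0.5]},{}]' > m.json && python3 jog.py m.json
```

```text
t: 21.03
ee_pos: [632.8, 102.8, 92.2]
orientation: [0.211, 2.603, -0.057]
ft_force: [0.2, 0.2, 0.1]
width: 17.7
grasp_force: 30.0
t: 21.2
ee_pos: [633.3, 102.8, 92.3]
orientation: [0.211, 2.603, -0.057]
ft_force: [-2.4, 0.9, 5.1]
width: 17.9
grasp_force: 30.0
t: 21.37
ee_pos: [633.7, 102.8, 92.3]
orientation: [0.211, 2.602, -0.057]
ft_force: [-4.6, -0.4, 10.2]
width: 17.6
grasp_force: 30.0
```

The bottle is home on the floor plate at the original pose. I relieve the force, then let go.

```bash
echo '[{"xyz": [0,0,-0.8]},{},{}]' > m.json && python3 jog.py m.json
echo '[{},{},{},{},{}]' > m.json && python3 jog.py m.json 48
echo '[{"xyz": [0,0,-2]},{"xyz": [0,0,-6]},{"xyz": [0,0,-10]},{"xyz": [0,0,-12]},{"xyz": [0,0,-12]}]' > m.json && python3 jog.py m.json
echo '[{"xyz": [0,0,-20]},{"xyz": [0,0,-25]},{"xyz": [0,0,-30]},{"xyz": [0,0,-30]},{"xyz": [0,0,-30]}]' > m.json && python3 jog.py m.json
echo '[{"xyz": [30,0,0]},{"xyz": [30,0,-10]},{"xyz": [30,0,-10]},{"xyz": [30,0,-10]},{}]' > m.json && python3 jog.py m.json
python3 - <<'E'
from h import *
print(ctrl.get_obs()["ee_pos"])
s,t=ctrl.get_image("scene"),ctrl.get_image("top")
z=lambda i,x,y,k,w,h:cv2.resize(i["img"][y:y+h,x:x+w,::-1],None,fx=k,fy=k,interpolation=cv2.INTER_CUBIC)
i=np.hstack([z(s,160,220,5,80,80),z(t,165,145,5,80,80)]).astype(float)
a=np.zeros((400,800,3));a[:]=i
cv2.imwrite("pics/k.png",(255*(a/255)**.6).astype(np.uint8))
E
```

```text
t: 21.62
ee_pos: [633.0, 102.8, 92.2]
orientation: [0.211, 2.603, -0.057]
ft_force: [-1.5, -0.6, 4.6]
width: 17.7
grasp_force: 30.0
t: 22.03
ee_pos: [632.8, 102.8, 91.7]
orientation: [0.211, 2.604, -0.057]
ft_force: [-0.8, -0.9, 0.5]
width: 46.5
grasp_force: 0.0
t: 22.45
ee_pos: [611.5, 106.2, 128.3]
orientation: [0.211, 2.604, -0.057]
ft_force: [0.2, 0.6, 0.3]
width: 48.0
grasp_force: 0.0
t: 22.87
ee_pos: [543.3, 117.2, 245.4]
orientation: [0.211, 2.605, -0.056]
ft_force: [0.3, 0.8, -0.5]
width: 48.0
grasp_force: 0.0
t: 23.28
ee_pos: [421.7, 135.0, 207.7]
orientation: [0.209, 2.608, -0.06]
ft_force: [-1.0, -1.3, -0.0]
width: 48.0
grasp_force: 0.0
[421.71421725 135.03421217 207.70815787]
```

View pics/k.png

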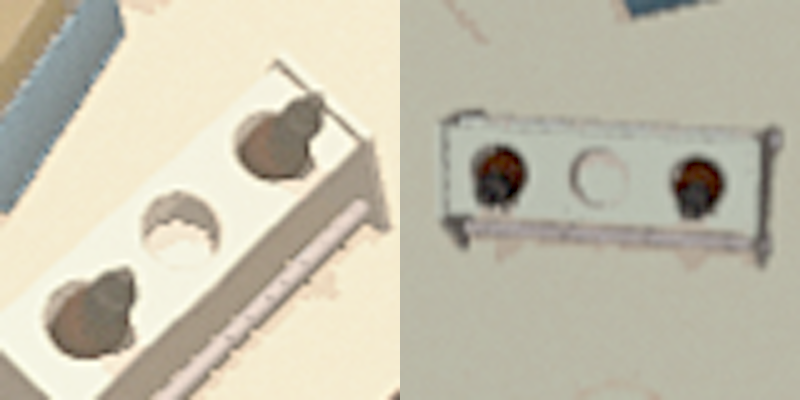

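The bottle sits in the left hole (scene crop (95,312), top crop (497,178)), just as at the start. The other bottle is unmoved and the gripper is clear.

```bash
python3 -c "
from workcell import ctrl
print(ctrl.close_job())"
```

```text
the job is handed in; nothing more can be done
None
```

The bottle was pressed in the mixer cup at about 10 N for over two seconds, with cup travel matching fully down, then set home in the left hole and released; the job was handed in at about 23 s.

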